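# Hold the safety tap of an emptied hot-water dispenser open

### The arm

A 6-joint arm with a two-finger parallel gripper is mounted at the origin on the work surface. World frame = base frame: x ahead of the robot, y to its left, z up, the work surface at z = 0. Lengths are in m, angles in degrees, forces in N, time in s.
With the tool pointing down it reaches from about 0.275 to 0.975 m from the base axis. Payload 8.4 kg.
Tool frame: the origin (TCP) lies midway between the tips of the shut fingers; the grasp point (between the pads) lies 19 mm behind it (grip_point_offset is the distance from the TCP to the grasp point, in m); z points along the fingers, y is the line along which they close (so a half turn about z gives the same grasp; the last joint's range is limited). The gripper opens to 92 mm and grips with 3 to 60 N. Pads are 20 mm wide; open, the fingers measure 128 mm over their backs; the gripper's body (75 mm by 189 mm) begins 69 mm behind the grasp point.
Start: joints at [71.54, 20.225, 93.587, -0, 66.188, -0.138], TCP at [0.196, 0.593, 0.215] pointing down, gripper open.
Joint ranges: [-150.9, 150.9], [-52.94, 120.26], [3.33, 152.33], [-74.26, 254.26], [0, 154.13], [-172.89, 172.89]. Speed limits (degrees/s): [127.2, 127.2, 159.86, 180, 180, 180].

### API

Orientations are given as [roll, pitch, yaw] about the fixed x, y, z axes, in that order (R = Rz(yaw) Ry(pitch) Rx(roll)).
In Python, from station import * gives the robot as it stands. The module is installed in compiled form; this text tells all that it offers.
- The arm moves only by the tool move_arm, never from a script. Its argument "steps" is a list of rows, each a list of 7 numbers: the shift along the world's x, y, z in cm, then the turn, a rotation vector about the world's x, y, z in rad, then the finger opening in cm, from 0 to 9.19. A call has 1 to 10 rows; each row shifts and turns the commanded pose from where the row before left it; what a row does not reach is not made up. A row lasts 1/8 s, in which the tool goes at most 62.5 mm and 10.7 degrees, less where a joint would pass 70% of its speed; a pose out of reach is approached as far as the arm can. A call is refused whole if a number of a shift passes 6.25 or a number of a turn 0.188, either way. A call with a gripper value outside its range is refused whole. The fingers move at their own pace and stop on an object; "squeeze" is the grip in N (left out, the last holds). Time passes only in rows, so rows that do not move let the fingers close. It gives the time, the measured TCP pose, the force, the opening and the grip force at its end, in the units of the state.
- sense(): the state, without advancing time (a new reading comes with each control period).
- snapshot(name): name is "scene" or "top" or "wrist"; returns a dict with "pixels" (480x640x3 uint8, red, green, blue), "range_z" (480x640 float32, m along the optical axis (not along the pixel's ray), 0 where there is no reading), "K" (3x3 intrinsics, pixels), "distortion" ([k1, k2, p1, p2, k3] as OpenCV has them; the pictures are not rectified), "R" (3x3) and "t" (3): a world point X has camera coordinates R X + t; the wrist camera has in their place "T_tool_cam" (4x4, takes a point from camera to tool coordinates, whose origin is the TCP and whose axes are the flange's). Camera axes: x right, y down, z forward; pixel columns grow to the right and rows downward; lengths in m; the calibration is good to about 2 mm. A picture is of the moment at which its call begins: read the wrist's pose just before it.
- close_job(): hands the job in; it is judged then, once.
Trained networks look in the newest picture that a camera, given by its name, has taken for a name from the list of things; names that differ only in an ending like _2 or _b are one class to them, and where a whole thing is asked for, a point or a joint stands for the part that bears it (a point fixed in the world has none). Each returns a list of dicts, best first, with "score" (0 to 1); they miss things now and then, are a little off and sometimes report something else, mostly with a low value. They report only what shows in the picture. A call takes as long as a camera call. They do not tell look-alikes from the thing itself.
- search_frame(camera, label): "box" ([left, top, right, bottom] in pixels, round what is visible of it).
The state is a dict: "time": time; "q": joint angles; "dq": joint speeds; "joint_torque": joint torques, N m; "tool_pos": TCP position; "tcp_rot": TCP orientation; "force": force on the tool from outside, world axes, zero at the start; "torque": the same for the moment, N m; "width": finger opening in m; "finger_force": force on a finger pad.
Only numpy, scipy, OpenCV 4.12 (cv2) and the standard library are available. Lean on these libraries where they do the work, as an engineer would, in place of code of your own. Each camera call takes 0.05 s, during which the arm holds its last target. There are 200 camera calls.

### The job

The hot-water dispenser on this coffee bar has been emptied for the night, and its tap must be held open so that the tank can air and drip dry. First clear its drip tray for that: drop the creamer pot and the crumpled napkin that lie on the grate into the waste bin. Only then flip the tap's safety catch over to the side, pull the tap lever all the way forward and finish while still holding it fully open with the gripper (it springs shut when let go); keep the bin upright and leave the tea tin, mug, bowl and bottle where they stand.

Things in the scene. Friction and masses are not known exactly. Their poses are not given: they have to be found in the camera images.
- dispenser: Upright stainless urn fixed to the counter: a cylinder 230 mm across, 430 mm high with its lid knob; side handles reach 150 mm either side. Origin on its axis at counter height; z up, y straight out of its front, x along the front. Its tap stands at y = 205 mm: body 28 mm across from 124 to 195 mm up, joined to the urn by a level pipe 22 mm across, 165 mm up.
- grate_mid (a point): Middle of the top of the drip tray's slotted grate, 22 mm above the counter; axes as the dispenser's. The tray is fixed under and in front of the tap, 290 mm in x by 245 mm in y, with a rim 28 mm high above the counter and 6 mm thick. It lies 37 mm forward (y) of the tap.
- tap_pivot (a point): Pivot of the tap lever in the top of the tap body, 200 mm above the counter; axes as the dispenser's (y forward, away from the urn, x along the hinge).
- tap_lever (a joint): Lever angle in rad: 0 shut (upright), grows as it is pulled forward (its top moves along the dispenser's +y, away from the urn), 0.75 fully open at its stop. A spring shuts it: 0.15 N m to start, 0.5 N m (about 9 N at the grip) fully open. While the safety catch stands up in front of it the lever moves only about 0.05 rad.
- lever_grip (a point): Middle of the black, nearly round hand grip of the lever, 58 mm from the pivot. The grip is 28 mm across and reaches from 28 to 85 mm from the pivot (upright: 228 to 285 mm above the counter), on a 12 mm steel stem. z of the point points along the lever away from the pivot, x is the dispenser's x.
- safety_catch (a joint): Catch angle in rad: 0 upright (blocks the lever), grows as it is flipped to the dispenser's +x side, 1.75 at its stop, where it lies just below level, clear of the lever. Light: about 0.1 N at its top moves it; pushed past about 0.4 rad it drops to its stop by its own weight and stays there.
- catch_tab (a point): Middle of the catch's thumb tab: 32 mm long in y, 6 mm thick in x, 18 mm high in z; upright it is 36 mm forward of the lever's axis, 241 mm above the counter. The tab juts forward from the top of a steel strip 18 mm wide, 4 mm thick, upright right in front of the grip (16 to 20 mm forward of the lever's axis), turning sideways on a pin 56 mm below the tab's middle (axis along y).
- creamer_pot_centre (a point): Centre (half-way up) of a small used white plastic creamer pot on the grate: 43 mm across the rim (its top 4 mm), tapering from 38 mm below the rim to 31 mm at the foot, 25 mm high, 11 to 20 g. A peeled foil flap on top has no substance.
- napkin_ball_centre (a point): Centre (half-way up) of a crumpled white paper napkin on the grate, firm, roughly a cube of 36 mm; its own x and y are square to its faces; 12 to 21 g. It does not roll.
- bin: Open round steel countertop waste bin standing free on the counter, 135 mm high, 150 mm across the rim, 132 mm at the foot, wall 4 mm, floor 5 mm thick, 0.6 to 1.1 kg. Origin: centre of its underside.
- tea_tin: Dark round tea tin with a pale band, 80 mm across, 116 mm high; origin under its centre. Bystander: leave alone.
- mug: White mug, 82 mm across, 92 mm high; origin under its centre. Bystander: leave alone.
- bowl: White bowl, 130 mm across, 60 mm high; origin under its centre. Bystander: leave alone.
- water_bottle: Green glass bottle, 60 mm across, 190 mm high; origin under its centre. Bystander: leave alone.
There are look-alikes about, which are no part of the job. There is more than one size of the bin; the job needs the middle-sized.

How it is judged (in metres and radians):
On the way, in this order (a step that is already met when the one before it is completed fails the run):
1. both pieces of rubbish are in the bin, let go (horizontal distance between each of creamer_pot_centre, napkin_ball_centre and bin below 0.07 m and z of each of creamer_pot_centre, napkin_ball_centre in the frame of bin below 0.115 m and contact force between the fingers and creamer_pot below 0.05 N and contact force between the fingers and napkin_ball below 0.05 N), for 0.2 s.
2. the safety catch is flipped to the side while the lever is still shut (value of joint safety_catch above 1.3 rad and value of joint tap_lever below 0.2 rad), for 0.2 s.
3. the tap lever is pulled fully open and held (value of joint tap_lever above 0.62 rad), for 0.5 s.
At the end, for the whole second after the job is handed in: The tap lever is held by the fingers (over 2 N) at more than 0.62 of its 0.75 rad, the safety catch lies flipped to the side (over 1.3 rad), and the creamer pot and the napkin lie inside the upright bin (centres within 70 mm of its axis and below 115 mm of its height) (value of joint tap_lever above 0.62 rad and value of joint safety_catch above 1.3 rad and contact force between the fingers and tap_lever above 2 N and horizontal distance between each of creamer_pot_centre, napkin_ball_centre and bin below 0.07 m and z of each of creamer_pot_centre, napkin_ball_centre in the frame of bin below 0.115 m and angle between bin's own z axis and vertical below 0.15 rad and height (world z) of bin below 0.01 m); the arm keeps its last pose, push and grip.
It fails at once if the lever is forced open past the catch (value of joint tap_lever above 0.3 rad and value of joint safety_catch below 0.6 rad).
It fails at once if a bystander is shifted more than 30 mm (distance of any of tea_tin, mug, bowl, water_bottle from where it was at the start of the episode above 0.03 m).
It fails at once if the bin is tipped over (angle between bin's own z axis and vertical above 0.5 rad).
It also fails if it takes over 64 s, if anything falls off the work surface, if the arm or the gripper's body presses on something with over 40 N, if the wrist force passes 120 N, or if a joint passes its speed limit or range.

## Working session

There is one attempt and no reset: what is moved stays moved. The work goes in short steps, Python scripts to look and compute and a tool call to move; the robot and the scene stay as the last step left them, time stands still between calls to the robot, and variables do not carry over. Pictures are saved under pics/ and viewed, at most 10 in all, crops included, and the job is handed in when it is done.

Besides the shell and the picture viewer there is one more tool, called after ">>>" as name(argument=value, ...), one argument or row to a line, values as JSON. move_arm: Moves the arm, as the interface text tells. Its arguments: {"type":"object","properties":{"steps":{"type":"array","items":{"type":"array","items":{"type":"number"}}},"squeeze":{"type":"number"}},"required":["steps"]}

```bash
mkdir -p pics; cat > h.py <<'E'
from station import *
import numpy as np, cv2
def save(s,n): cv2.imwrite(f'pics/{n}.png',s['pixels'][:,:,::-1])
def cloud(s,u,v,z):
    p=cv2.undistortPoints(np.array([u,v],float).T.reshape(-1,1,2),s['K'],np.array(s['distortion'])).reshape(-1,2)
    return np.c_[p*z[:,None],z]
def world(s,box):
    l,t,r,b=[int(x) for x in box]
    vv,uu=np.mgrid[max(t,0):min(b,480),max(l,0):min(r,640)]
    vv,uu=vv.ravel(),uu.ravel(); z=s['range_z'][vv,uu]; k=z>0
    X=cloud(s,uu[k],vv[k],z[k])
    return (X-np.array(s['t']))@np.array(s['R']), uu[k],vv[k]
E
python3 - <<'E'
from h import *
for c in ['scene','top']:
    s=snapshot(c); save(s,c+'0'); np.savez(c+'0.npz',**{k:np.array(v) for k,v in s.items()})
    for l in ['dispenser','creamer_pot_centre','napkin_ball_centre','bin','tea_tin','mug','bowl','water_bottle','lever_grip','catch_tab']:
        for d in search_frame(c,l)[:4]:
            P,_,_=world(s,d['box']); 
            print(c,l,round(d['score'],2),np.round(d['box']),np.round(np.median(P,0),3),np.round(np.percentile(P,98,0),3))
E
```

```text
scene dispenser 0.85 [157.  83. 336. 288.] [ 0.57  -0.247  0.021] [0.819 0.063 0.396]
scene creamer_pot_centre 0.54 [249. 252. 266. 270.] [ 0.644 -0.045  0.047] [ 0.662 -0.02   0.06 ]
scene napkin_ball_centre 0.75 [292. 230. 309. 242.] [ 0.495 -0.044  0.043] [ 0.509 -0.031  0.061]
scene bin 0.94 [365. 238. 430. 314.] [0.392 0.249 0.06 ] [0.484 0.332 0.136]
scene bin 0.83 [222. 278. 320. 407.] [0.773 0.206 0.072] [0.899 0.351 0.194]
scene bin 0.62 [446. 240. 488. 291.] [0.207 0.329 0.037] [0.281 0.386 0.091]
scene bin 0.34 [331. 289. 366. 343.] [0.59  0.279 0.079] [0.621 0.308 0.119]
scene tea_tin 0.67 [330. 290. 366. 343.] [0.592 0.279 0.085] [0.622 0.305 0.12 ]
scene mug 0.79 [357. 354. 409. 408.] [0.619 0.439 0.024] [0.683 0.495 0.093]
scene bowl 0.23 [297. 124. 316. 185.] [ 0.285 -0.29   0.062] [ 0.314 -0.266  0.19 ]
scene water_bottle 0.97 [296. 124. 314. 182.] [ 0.285 -0.291  0.067] [ 0.31  -0.268  0.191]
scene lever_grip 0.63 [248. 159. 260. 188.] [ 0.568 -0.123  0.242] [ 0.582 -0.105  0.288]
scene catch_tab 0.5 [257. 180. 267. 202.] [ 0.569 -0.105  0.203] [ 0.576 -0.075  0.252
[... 668 characters left out ...]
. 236. 392.] [0.226 0.344 0.005] [0.272 0.399 0.09 ]
top bin 0.64 [212. 262. 278. 326.] [0.416 0.271 0.006] [0.496 0.352 0.135]
top bin 0.61 [206.  85. 300. 191.] [0.812 0.265 0.016] [1.296 0.53  0.194]
top tea_tin 0.83 [228. 204. 266. 243.] [0.581 0.264 0.112] [0.651 0.324 0.12 ]
top mug 0.85 [162. 182. 198. 230.] [0.635 0.446 0.014] [0.701 0.495 0.094]
top bowl 0.66 [123. 248. 170. 295.] [0.467 0.522 0.019] [0.522 0.584 0.06 ]
top water_bottle 0.74 [367. 258. 387. 278.] [ 0.489 -0.052  0.043] [ 0.515 -0.03   0.061]
top water_bottle 0.56 [464. 347. 506. 375.] [ 0.279 -0.29   0.112] [ 0.307 -0.27   0.191]
top lever_grip 0.46 [412. 213. 431. 234.] [ 0.564 -0.128  0.248] [ 0.633 -0.11   0.287]
```

```bash
python3 - <<'E'
from h import *
a=cv2.imread('pics/scene0.png');b=cv2.imread('pics/top0.png')
A=cv2.resize(a[70:420,150:500],(400,400));
c=np.hstack([cv2.resize(a[130:290,200:330],(400,492),interpolation=2),cv2.resize(b[180:300,330:430],(400,492),interpolation=2)])
cv2.imwrite('pics/c0.png',c)
cv2.imwrite('pics/ab.png',cv2.resize(np.hstack([a,b]),(800,300)))
E
```

```text
(no output)
```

View pics/scene0.png

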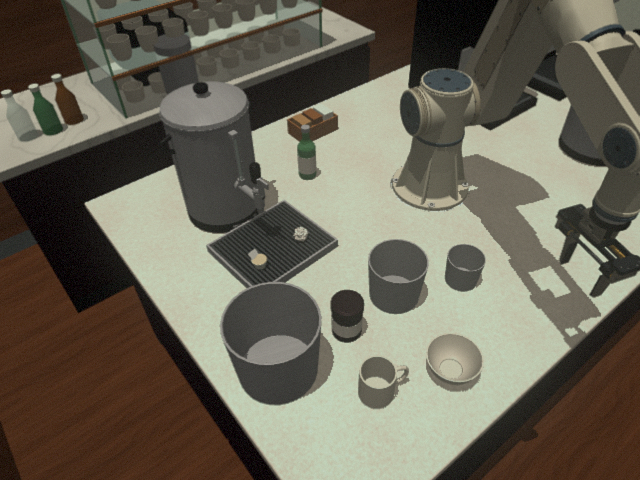

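View pics/c0.png

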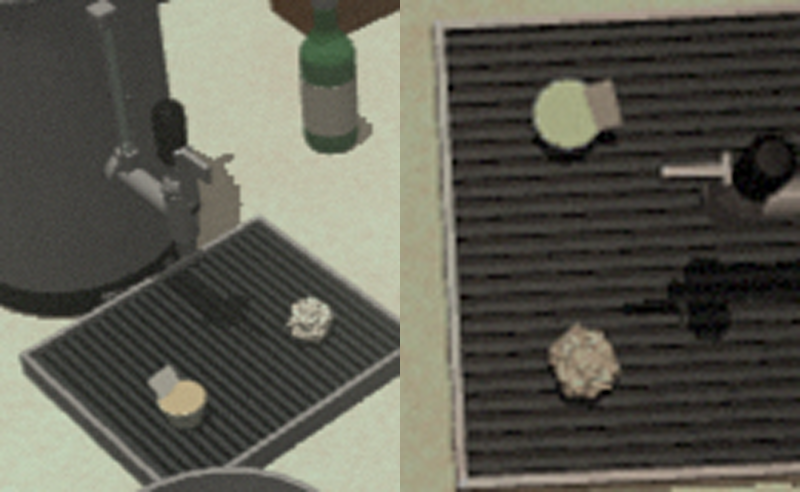

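The picture shows the urn and tap on the left, the grate with the creamer pot at about (258,260) and the napkin at about (301,233). Of the three bins, the middle one is at (398,275). The lever grip is at (255,172) with the catch tab in front of it. Next I measure precisely.

```bash
python3 - <<'E'
from h import *
P=[];C=[]
for c in ['scene','top']:
    s=dict(np.load(c+'0.npz')); p,u,v=world(s,[0,0,640,480]); P.append(p); C.append(s['pixels'][v,u])
    def sel(x0,x1,y0,y1,z0,z1): return p[(p[:,0]>x0)&(p[:,0]<x1)&(p[:,1]>y0)&(p[:,1]<y1)&(p[:,2]>z0)&(p[:,2]<z1)]
    def rep(n,q): print(c,n,len(q),np.round([np.percentile(q,2,0),q.mean(0),np.percentile(q,98,0)],4).tolist()) if len(q)>5 else print(c,n,len(q))
    def circ(n,q):
        if len(q)<8: return
        A=np.c_[2*q[:,:2],np.ones(len(q))]; w=np.linalg.lstsq(A,(q[:,:2]**2).sum(1),rcond=None)[0]
        print(c,n,'circ',np.round(w[:2],4),'r',round(float(np.sqrt(w[2]+w[0]**2+w[1]**2)),4))
    rim=sel(.3,.52,.15,.38,.128,.142); rep('binrim',rim); circ('bin',rim)
    rep('pot',sel(.58,.70,-.11,.02,.038,.062)); circ('pot',sel(.58,.70,-.11,.02,.040,.052))
    nk=sel(.44,.54,-.12,.0,.036,.08); rep('nap',nk); r=cv2.minAreaRect((nk[:,:2]*1000).astype(np.float32)); print('naprect',r)
    g=sel(.52,.62,-.17,-.05,.262,.30); rep('grip top',g); circ('grip',sel(.52,.62,-.17,-.05,.232,.28))
    rep('tab',sel(.54,.60,-.10,-.05,.225,.27))
    urn=sel(.4,.75,-.5,-.19,.1,.33); rep('urn',urn); circ('urn',urn)
    ur=sel(.4,.75,-.5,-.19,.355,.375); circ('lid',ur)
    tr=sel(.40,.75,-.24,.10,.015,.034); 
    r=cv2.minAreaRect((tr[:,:2]*1000).astype(np.float32)); print('trayrect',np.round(r[0]),np.round(r[1]),r[2])
    t=sel(.50,.64,-.2,-.06,.13,.30)
    rep('tin',sel(.5,.7,.2,.36,.10,.13))
print(sense())
E
```

```text
scene binrim 465 [[0.338, 0.1851, 0.1283], [0.4102, 0.2576, 0.1338], [0.4841, 0.3307, 0.1387]]
scene bin circ [0.4111 0.258 ] r 0.0725
scene pot 203 [[0.6207, -0.0672, 0.0418], [0.6405, -0.0427, 0.0499], [0.6581, -0.0192, 0.0601]]
scene pot circ [ 0.6391 -0.0392] r 0.0159
scene nap 151 [[0.4717, -0.0645, 0.0379], [0.4927, -0.045, 0.0515], [0.5086, -0.0314, 0.0643]]
naprect ((490.6344299316406, -48.776954650878906), (35.64377212524414, 36.522640228271484), 32.17362976074219)
scene grip top 123 [[0.5562, -0.1337, 0.2629], [0.5707, -0.1184, 0.2779], [0.5818, -0.1099, 0.2885]]
scene grip circ [ 0.5754 -0.0995] r 0.0182
scene tab 54 [[0.5636, -0.0987, 0.234], [0.5681, -0.084, 0.245], [0.5719, -0.0711, 0.2542]]
scene urn 5293 [[0.4965, -0.3372, 0.1061], [0.6263, -0.2471, 0.2285], [0.7119, -0.196, 0.3266]]
scene urn circ [ 0.5788 -0.3337] r 0.1207
scene lid circ [ 0.5822 -0.3287] r 0.1152
trayrect [ 565. -103.] [295. 285.] 4.116818904876709
scene tin 1015 [[0.5489, 0.2054, 0.1013], [0.6065, 0.2632, 0.1149], [0.6918, 0.3032, 0.1276]]
top binrim 404 [[0.3372, 0.1826, 0.1285], [0.4082, 0.2608,
[... 925 characters left out ...]
, 0.1146], [0.6839, 0.2983, 0.123]]
{'time': 1.1, 'q': array([ 7.15408172e+01,  2.02270902e+01,  9.35883825e+01, -2.84559613e-03,
        6.61884110e+01, -1.36175651e-01]), 'dq': array([ 0.08563747, -0.03598832,  0.08040265, -0.03728863,  0.0405618 ,
        0.00479903]), 'joint_torque': array([ 7.03841779e-04, -5.93765044e+01, -3.34567630e+01,  7.02772220e-02,
        1.60589057e-02,  9.95857221e-06]), 'tool_pos': array([0.19647959, 0.59329463, 0.21455375]), 'tcp_rot': array([-1.79996110e+02,  2.59405745e-03,  1.61678142e+02]), 'force': array([-0.47239623,  0.24551669, -1.30550457]), 'torque': array([ 0.00450339, -0.04870519, -0.00897356]), 'finger_force': 0.0, 'width': 0.09176599491511189}
```

>>> move_arm(
  steps=[
    [2.5,-5,1.2,0,0,0.039,9.1],
    [2.5,-5,1.2,0,0,0.039,9.1],
    [2.5,-5,1.2,0,0,0.039,9.1],
    [2.5,-5,1.2,0,0,0.039,9.1],
    [2.5,-5,1.2,0,0,0.039,9.1],
    [2.5,-5,1.2,0,0,0.039,9.1],
    [2.5,-5,1.2,0,0,0.039,9.1],
    [2.5,-5,1.2,0,0,0.039,9.1],
    [2.5,-5,1.2,0,0,0.039,9.1],
    [2.5,-5,1.2,0,0,0.039,9.1],
  ],
  squeeze=10,
)

```text
time: 2.35
tool_pos: [0.447, 0.0916, 0.3353]
tcp_rot: [180.0, 0.1, -175.9]
force: [0.8, 0.1, -0.8]
width: 0.0911
finger_force: 0.0
```

```bash
cat >> h.py <<'E'
from scipy.spatial.transform import Rotation as Ro
def wrist():
    st=sense(); s=snapshot('wrist'); T=np.eye(4); T[:3,:3]=Ro.from_euler('xyz',st['tcp_rot'],degrees=True).as_matrix(); T[:3,3]=st['tool_pos']
    M=T@np.array(s['T_tool_cam']); s['R']=M[:3,:3].T; s['t']=-M[:3,:3].T@M[:3,3]; return s,st
E
python3 - <<'E'
from h import *
s,st=wrist(); save(s,'w1'); print(st['q'],st['tool_pos'],st['tcp_rot'])
for l in ['creamer_pot_centre','napkin_ball_centre']:
    for d in search_frame('wrist',l)[:3]:
        P,u,v=world(s,d['box']); P=P[(P[:,2]>.036)&(P[:,2]<.07)]
        print(l,round(d['score'],2),np.round(d['box']),np.round([P.min(0),np.median(P,0),P.max(0)],4).tolist(), cv2.minAreaRect((P[:,:2]*1000).astype(np.float32)))
E
```

```text
[ 1.13831187e+01 -1.29436020e+00  1.04177067e+02  7.14133648e-03
  7.70632949e+01 -8.27126335e+01] [0.44703998 0.09157664 0.33532264] [ 1.79986245e+02  5.26791861e-02 -1.75905850e+02]
creamer_pot_centre 0.72 [209. 331. 224. 358.] [[0.6236, -0.0384, 0.0418], [0.6413, -0.0267, 0.047], [0.6559, -0.0203, 0.0491]] ((641.3959350585938, -26.734384536743164), (12.669730186462402, 35.181583404541016), 69.74754333496094)
napkin_ball_centre 0.97 [176. 207. 215. 244.] [[0.4657, -0.0747, 0.0362], [0.4834, -0.0494, 0.053], [0.5089, -0.0325, 0.0631]] ((485.0716857910156, -51.87399673461914), (42.56620788574219, 36.155364990234375), 39.49353790283203)
```

View pics/w1.png

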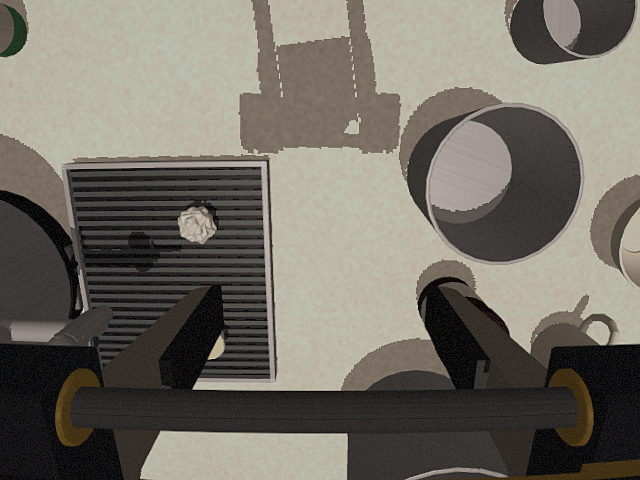

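The wrist view shows the napkin at pixel (197,224), roughly round, and the pot partly hidden at (217,345). I go to the napkin.

>>> move_arm(
  steps=[
    [1.4,-4.8,-2.5,0,0,0,8],
    [1.4,-4.8,-2.5,0,0,0,8],
    [1.3,-4.9,-2.5,0,0,0,8],
    [0,0,-5,0,0,0,8],
    [0,0,-5,0,0,0,8],
    [0,0,-5,0,0,0,8],
    [0,0,-4,0,0,0,8],
    [0,0,-2.5,0,0,0,8],
    [0,0,-1.7,0,0,0,8],
    [0,0,0,0,0,0,8],
  ],
)

```text
time: 3.75
tool_pos: [0.4861, -0.0502, 0.0264]
tcp_rot: [180.0, -0.2, -175.9]
force: [-0.0, -0.4, 0.3]
width: 0.0802
finger_force: 0.0
```

>>> move_arm(
  steps=[
    [0,0,0,0,0,0,2],
    [0,0,0,0,0,0,2],
    [0,0,0,0,0,0,2],
    [0,0,0,0,0,0,2],
    [0,0,0,0,0,0,2],
    [0,0,0,0,0,0,2],
  ],
  squeeze=10,
)

```text
time: 4.5
tool_pos: [0.4877, -0.0518, 0.0278]
tcp_rot: [-180.0, 0.0, -176.0]
force: [-1.3, -0.0, 4.5]
width: 0.0374
finger_force: 9.5
```

>>> move_arm(
  steps=[
    [0,0,3,0,0,0,2],
    [0,0,5,0,0,0,2],
    [0,0,5,0,0,0,2],
    [-1,4,2,0,0,0,2],
    [-1.3,5.4,0,0,0,0,2],
    [-1.4,5.4,0,0,0,0,2],
    [-1.4,5.4,0,0,0,0,2],
    [-1.4,5.4,0,0,0,0,2],
    [-1.3,5.3,0,0,0,0,2],
    [0,0,0,0,0,0,2],
  ],
)

```text
time: 5.75
tool_pos: [0.4085, 0.2602, 0.1775]
tcp_rot: [180.0, 0.0, -175.7]
force: [0.3, 0.1, 0.1]
width: 0.0378
finger_force: 9.5
```

>>> move_arm(
  steps=[
    [0,0,-3,0,0,0,2],
    [0,0,-4,0,0,0,2],
    [0,0,-1,0,0,0,2],
    [0,0,0,0,0,0,5.5],
    [0,0,0,0,0,0,5.5],
    [0,0,0,0,0,0,5.5],
    [0,0,5,0,0,0,5.5],
    [0,0,6,0,0,0,5.5],
  ],
)

```text
time: 6.75
tool_pos: [0.4089, 0.257, 0.2088]
tcp_rot: [-180.0, -0.1, -176.0]
force: [1.8, 0.2, 0.2]
width: 0.0551
finger_force: 0.0
```

```bash
python3 - <<'E'
from h import *
s=snapshot('top'); save(s,'t2')
for l in ['creamer_pot_centre','napkin_ball_centre']:
    for d in search_frame('top',l)[:3]: print(l,d)
# pot rim top: points z .041-.050 within region
p,u,v=world(s,[345,190,400,235]); k=(p[:,2]>.0435)&(p[:,2]<.0505)&(abs(p[:,0]-.64)<.05)&(p[:,1]<.0)&(p[:,1]>-.09); q=p[k]
rgb=s['pixels'][v[k],u[k]].astype(int); print(len(q)); 
w=(rgb[:,1]>rgb[:,0]*0.97); print(w.sum(), cv2.minEnclosingCircle((q[:,:2]*1000).astype(np.float32)), q.min(0),q.max(0))
k2=(p[:,2]>.051)&(p[:,2]<.08)&(abs(p[:,0]-.64)<.05); print('flap',p[k2].min(0),p[k2].max(0))
cv2.imwrite('pics/t2c.png',np.hstack([cv2.resize(s['pixels'][190:235,345:400,::-1],(400,327),interpolation=0),cv2.resize(s['pixels'][245:335,195:305,::-1],(400,327),interpolation=2)]))
E
```

```text
creamer_pot_centre {'box': [338.2, 138.6, 603.6, 298.0], 'score': 0.69}
creamer_pot_centre {'box': [364.1, 199.2, 384.1, 218.7], 'score': 0.64}
176
150 ((637.8699951171875, -43.03921127319336), 23.12263298034668) [ 0.61660243 -0.06541811  0.04358501] [ 0.65817095 -0.02070463  0.05049789]
flap [ 0.61820031 -0.07156138  0.05106171] [ 0.65666637 -0.02269911  0.06231442]
```

View pics/t2c.png

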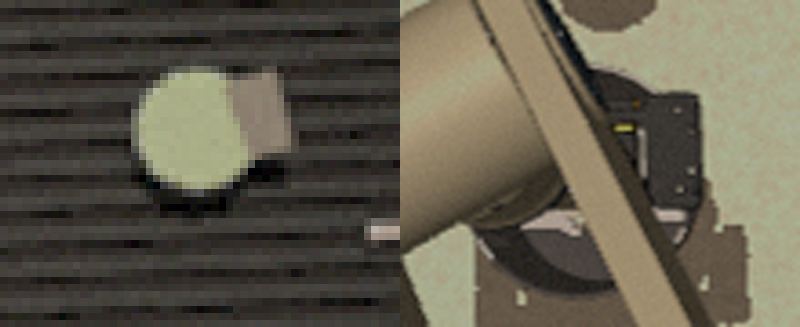

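The pot's rim disc is centred at about (371,207) in the top image, i.e. (0.638, -0.042); the flap lies to its right. I couldn't see into the bin behind the arm, so I'll check it later.

>>> move_arm(
  steps=[
    [3.3,-4.3,0.4,0,0,0,8],
    [3.3,-4.3,0,0,0,0,8],
    [3.3,-4.3,0,0,0,0,8],
    [3.3,-4.3,0,0,0,0,8],
    [3.3,-4.3,0,0,0,0,8],
    [3.3,-4.3,0,0,0,0,8],
    [3,-4.1,0,0,0,0,8],
    [0,0,0,0,0,0,8],
  ],
)

```text
time: 7.9
tool_pos: [0.6383, -0.0444, 0.2101]
tcp_rot: [-180.0, -0.1, -176.2]
force: [-0.5, 0.2, 0.5]
width: 0.0799
finger_force: 0.0
```

```bash
python3 - <<'E'
from h import *
for c in ['top']:
    s=snapshot(c); 
    for d in search_frame(c,'napkin_ball_centre')[:3]: print(d, np.round(np.median(world(s,d['box'])[0],0),3))
s,st=wrist(); print(st['tool_pos'],st['tcp_rot']); p,u,v=world(s,[0,0,640,480])
k=(abs(p[:,0]-.638)<.05)&(abs(p[:,1]+.042)<.05)&(p[:,2]>.04)&(p[:,2]<.05); q=p[k]; print(len(q), q.min(0),q.max(0)) if len(q) else 0
E
```

```text
{'box': [238.4, 290.3, 259.9, 309.4], 'score': 0.75} [0.403 0.259 0.024]
{'box': [211.5, 264.3, 277.9, 326.5], 'score': 0.57} [0.414 0.272 0.007]
[ 0.6365391  -0.04169502  0.21029147] [ 1.79962303e+02 -1.26011051e-01 -1.76040082e+02]
1965 [ 0.61534927 -0.06212039  0.0415291 ] [ 0.65788604 -0.01963238  0.04999658]
```

>>> move_arm(
  steps=[
    [0,0,-4,0,0,0,8],
    [0,0,-5,0,0,0,8],
    [0,0,-4.5,0,0,0,8],
    [0,0,-3,0,0,0,8],
    [0,0,-1.8,0,0,0,8],
    [0,0,0,0,0,0,3],
    [0,0,0,0,0,0,3],
    [0,0,0,0,0,0,3],
    [0,0,0,0,0,0,3],
    [0,0,0,0,0,0,3],
  ],
  squeeze=8,
)

```text
time: 9.3
tool_pos: [0.6381, -0.0417, 0.0295]
tcp_rot: [-180.0, 0.1, -176.0]
force: [-0.9, -0.6, 5.8]
width: 0.0423
finger_force: 8.0
```

>>> move_arm(
  steps=[
    [0,0,3,0,0,0,3],
    [0,0,5,0,0,0,3],
    [0,0,5,0,0,0,3],
    [0,0,5,0,0,0,3],
    [-3,4.1,0,0,0,0,3],
    [-3.3,4.3,0,0,0,0,3],
    [-3.3,4.3,0,0,0,0,3],
    [-3.3,4.3,0,0,0,0,3],
    [-3.3,4.3,0,0,0,0,3],
    [-3.3,4.3,0,0,0,0,3],
  ],
)

```text
time: 10.55
tool_pos: [0.4413, 0.2154, 0.2087]
tcp_rot: [180.0, 0.0, -176.0]
force: [0.4, 0.7, -0.0]
width: 0.0423
finger_force: 8.0
```

>>> move_arm(
  steps=[
    [-3.3,4.3,0,0,0,0,3],
    [0,0,-3,0,0,0,3],
    [0,0,-5,0,0,0,3],
    [0,0,-3,0,0,0,3],
    [0,0,0,0,0,0,3],
    [0,0,0,0,0,0,6],
    [0,0,0,0,0,0,6],
    [0,0,0,0,0,0,6],
  ],
)

```text
time: 11.55
tool_pos: [0.4102, 0.2577, 0.0997]
tcp_rot: [179.9, 0.1, -176.0]
force: [-0.2, 0.2, -0.7]
width: 0.0602
finger_force: 0.0
```

>>> move_arm(
  steps=[
    [0,0,4,0,0,0,6],
    [0,0,6,0,0,0,6],
    [0,0,5,0,0,-0.175,6],
    [0,0,5,0,0,-0.175,1],
    [1.5,-4.8,0,0,0,-0.175,0],
    [1.5,-4.8,0,0,0,-0.175,0],
    [1.5,-4.8,0,0,0,-0.175,0],
    [1.5,-4.8,0,0,0,-0.175,0],
    [1.5,-4.8,0,0,0,-0.175,0],
    [1.5,-4.8,0,0,0,-0.175,0],
  ],
)

```text
time: 12.8
tool_pos: [0.4998, -0.0324, 0.2993]
tcp_rot: [179.9, 0.0, 103.5]
force: [0.7, 0.2, -0.3]
width: 0.0003
finger_force: 0.0
```

>>> move_arm(
  steps=[
    [1.5,-5,0,0,0,-0.17,0],
    [0,0,0,0,0,0,0],
    [0,0,0,0,0,0,0],
  ],
)

```text
time: 13.18
tool_pos: [0.5141, -0.0804, 0.2988]
tcp_rot: [-180.0, -0.0, 94.1]
force: [-0.0, 0.1, -0.5]
width: 0.0005
finger_force: 0.0
```

```bash
cat > look.py <<'E'
from h import *
import sys
st=sense(); print(st['tool_pos'],st['tcp_rot'],st['q'],st['width'],st['force'])
ims=[]
for c in ['scene','top']:
    s=snapshot(c); im=s['pixels'][:,:,::-1]
    ims.append(cv2.resize(im[130:250,200:300] if c=='scene' else im[180:300,350:450],(400,480),interpolation=2))
    for l in ['napkin_ball_centre','creamer_pot_centre','catch_tab','lever_grip']:
        for d in search_frame(c,l)[:2]: P=world(s,d['box'])[0]; print(c,l,round(d['score'],2),np.round(d['box']),np.round(np.median(P,0),3))
cv2.imwrite(f'pics/{sys.argv[1]}.png',np.hstack(ims))
E
python3 look.py l3; python3 -c "
from h import *; print(np.round(snapshot('wrist')['T_tool_cam'],3))"
```

```text
[ 0.51414096 -0.08036857  0.29875413] [-1.79998501e+02 -2.74490411e-02  9.41121289e+01] [-9.06773944e+00  6.54333444e+00  1.00429519e+02  2.75846400e-02
  7.30348661e+01 -1.31879194e+01] 0.00045926835474721585 [-0.00246576  0.08204645 -0.54062265]
scene napkin_ball_centre 0.29 [257. 179. 268. 200.] [ 0.568 -0.105  0.209]
scene creamer_pot_centre 0.65 [385. 271. 405. 282.] [0.407 0.243 0.068]
scene lever_grip 0.48 [248. 162. 258. 191.] [ 0.571 -0.126  0.241]
top napkin_ball_centre 0.47 [240. 300. 260. 307.] [0.396 0.255 0.035]
top creamer_pot_centre 0.51 [239. 285. 259. 301.] [0.418 0.256 0.066]
[[ 0.001 -0.963 -0.268  0.076]
 [ 1.     0.001 -0.    -0.   ]
 [ 0.    -0.268  0.963 -0.17 ]
 [ 0.     0.     0.     1.   ]]
```

View pics/l3.png

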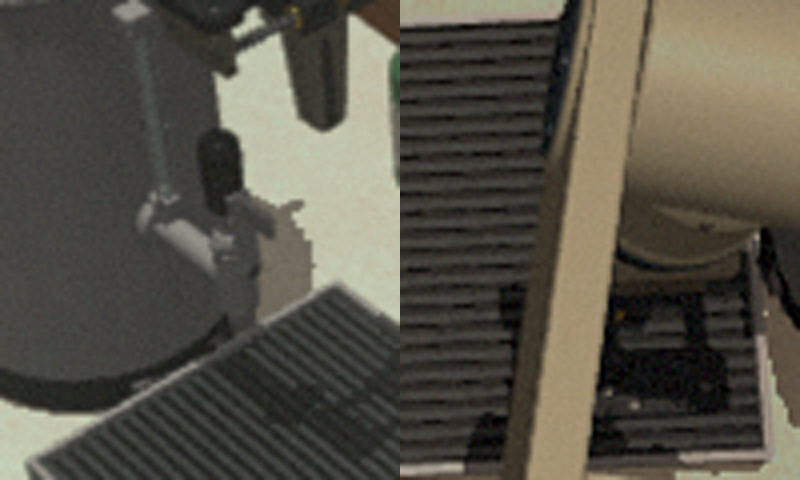

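The scene picture shows the closed fingers at about (315,100) in the crop, left of the upright catch tab (255,215) and clear of the lever. Both pieces are in the bin. Next, lower and push the tab towards +x.

>>> move_arm(
  steps=[
    [0,-0.2,-3.5,0,0,0,0],
    [0,0,-3.3,0,0,0,0],
    [1.3,0.1,0,0,0,0,0],
    [1.3,0.1,0,0,0,0,0],
    [1,0.1,0,0,0,0,0],
    [1,0.1,0,0,0,0,0],
    [1,0,0,0,0,0,0],
    [1.1,0.1,0,0,0,0,0],
    [0,0,0,0,0,0,0],
    [0,0,0,0,0,0,0],
  ],
)

```text
time: 14.98
tool_pos: [0.5812, -0.0777, 0.2304]
tcp_rot: [-180.0, -0.0, 94.1]
force: [0.3, -1.1, 0.3]
width: 0.0004
finger_force: 0.0
```

```bash
python3 look.py l4
```

```text
[ 0.5812068  -0.07765586  0.23043351] [-1.79968137e+02 -5.14013948e-03  9.40726930e+01] [-7.75594645e+00  1.59750061e+01  9.74690294e+01 -1.63503702e-03
  6.65882044e+01 -1.18279908e+01] 0.00037631339467436825 [ 0.26765744 -1.14648466  0.27896825]
scene creamer_pot_centre 0.5 [382. 271. 403. 283.] [0.41  0.245 0.068]
scene catch_tab 0.64 [243. 196. 264. 219.] [ 0.575 -0.117  0.16 ]
top napkin_ball_centre 0.43 [242. 299. 259. 306.] [0.397 0.252 0.039]
top napkin_ball_centre 0.23 [227. 207. 267. 247.] [0.573 0.262 0.111]
top creamer_pot_centre 0.63 [238. 284. 260. 304.] [0.416 0.257 0.065]
```

View pics/l4.png

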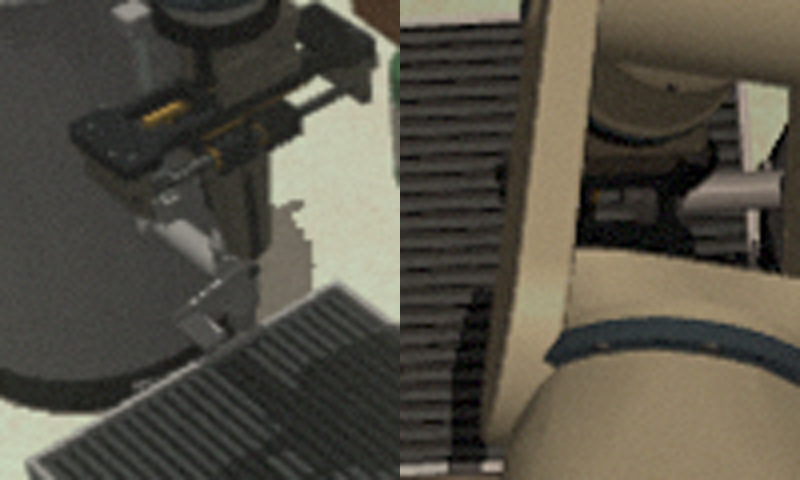

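The catch now hangs at the +x side (crop (205,310)). Next I raise, move over the lever and grip it.

>>> move_arm(
  steps=[
    [0,0,4,0,0,0,0],
    [0,0,4.5,0,0,0,6],
    [-0.7,-2.3,0,0,0,0,6],
    [-0.7,-2.3,0,0,0,0,6],
    [0,0,0,0,0,0,6],
    [0,0,-3,0,0,0,6],
    [0,0,-3,0,0,0,6],
    [0,0,-1.4,0,0,0,6],
    [0,0,0,0,0,0,6],
    [0,0,0,0,0,0,6],
  ],
)

```text
time: 16.73
tool_pos: [0.5682, -0.1236, 0.2427]
tcp_rot: [179.9, 0.0, 94.1]
force: [-0.5, 0.6, 1.1]
width: 0.0599
finger_force: 0.0
```

>>> move_arm(
  steps=[
    [0,0,0,0,0,0,1.5],
    [0,0,0,0,0,0,1.5],
    [0,0,0,0,0,0,1.5],
    [0,0,0,0,0,0,1.5],
    [0,0,0,0,0,0,1.5],
  ],
  squeeze=35,
)

```text
time: 17.35
tool_pos: [0.566, -0.1238, 0.2418]
tcp_rot: [-179.8, -0.0, 94.1]
force: [-8.4, -0.3, 6.0]
width: 0.0273
finger_force: 35.0
```

>>> move_arm(
  steps=[
    [-0.02,0.31,-0.01,-0.0728,-0.0053,0,1.5],
    [-0.02,0.3,-0.03,-0.0728,-0.0053,0,1.5],
    [-0.02,0.3,-0.06,-0.0728,-0.0053,0,1.5],
    [-0.02,0.3,-0.08,-0.0728,-0.0053,0,1.5],
    [-0.02,0.29,-0.1,-0.0728,-0.0053,0,1.5],
    [0,0,0,0,0,0,1.5],
  ],
)

```text
time: 18.1
tool_pos: [0.5649, -0.1089, 0.2382]
tcp_rot: [-179.8, 21.1, 94.2]
force: [-4.7, -5.7, -0.2]
width: 0.0274
finger_force: 35.0
```

>>> move_arm(
  steps=[
    [-0.02,0.28,-0.12,-0.0728,-0.0053,0,1.5],
    [-0.02,0.27,-0.14,-0.0728,-0.0053,0,1.5],
    [-0.02,0.26,-0.16,-0.0728,-0.0053,0,1.5],
    [-0.02,0.25,-0.18,-0.0728,-0.0053,0,1.5],
    [-0.02,0.24,-0.2,-0.0728,-0.0053,0,1.5],
    [0,0,0,0,0,0,1.5],
    [0,0,0,0,0,0,1.5],
  ],
)

```text
time: 18.98
tool_pos: [0.564, -0.0968, 0.2299]
tcp_rot: [-179.8, 41.8, 94.2]
force: [-2.7, -8.7, -5.0]
width: 0.0272
finger_force: 35.0
```

```bash
python3 look.py l5; python3 -c "
from h import *; s=sense(); R=Ro.from_euler('xyz',s['tcp_rot'],degrees=True).as_matrix(); a=-R[:,2]; y=np.array([-.0722,.9974,0]); g=s['tool_pos']+.019*a-[.567,-.124,.2]; print('tool tilt',np.arctan2(a@y,a[2]),'grip angle',np.arctan2(g@y,g[2]),np.linalg.norm(g))"
```

```text
[ 0.56395136 -0.09676369  0.22989182] [-179.7740486    41.83473556   94.15043056] [ 14.41626957  19.95430346 104.87434013 -43.88180842  71.04854664
  31.19864996] 0.027164858308253857 [-2.69032408 -8.69438527 -5.03594813]
scene creamer_pot_centre 0.66 [384. 273. 401. 283.] [0.414 0.249 0.069]
scene catch_tab 0.74 [246. 200. 258. 219.] [ 0.603 -0.103  0.177]
top napkin_ball_centre 0.6 [242. 299. 257. 308.] [0.394 0.255 0.035]
top creamer_pot_centre 0.82 [239. 286. 255. 305.] [0.412 0.26  0.065]
top lever_grip 0.64 [390. 216. 416. 231.] [ 0.564 -0.089  0.256]
tool tilt 0.7292994000919367 grip angle 0.7357196073568367 0.05955072746939259
```

View pics/l5.png

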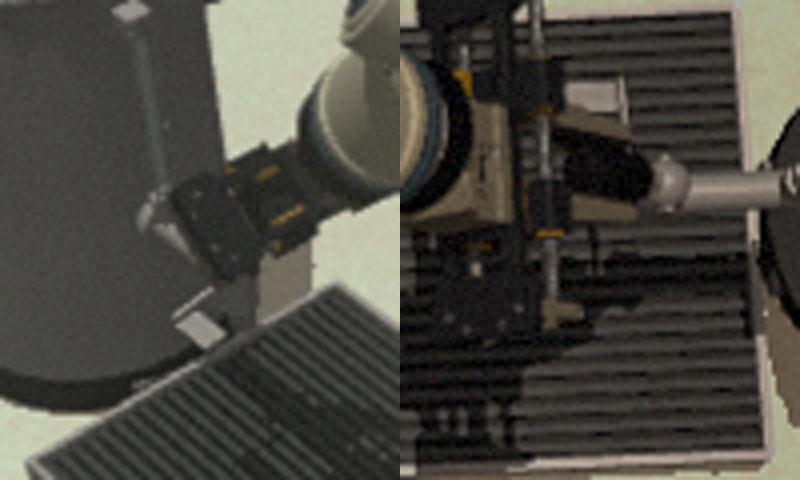

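The lever is tilted forward between the fingers and the catch lies flipped at the side (crop (200,325)). I'll hold a moment longer, then hand in.

>>> move_arm(
  steps=[
    [0,0,0,0,0,0,1.5],
    [0,0,0,0,0,0,1.5],
    [0,0,0,0,0,0,1.5],
    [0,0,0,0,0,0,1.5],
    [0,0,0,0,0,0,1.5],
    [0,0,0,0,0,0,1.5],
  ],
)

```text
time: 20.23
tool_pos: [0.564, -0.0969, 0.23]
tcp_rot: [-179.8, 41.8, 94.1]
force: [-1.9, -8.7, -5.2]
width: 0.027
finger_force: 35.0
```

```bash
python3 -c "
from h import *; print(close_job())"
```

```text
the job is handed in; nothing more can be done
None
```

I handed the job in at about 20 s: the napkin and creamer pot are in the middle-sized bin, the catch is flipped to the side, and the gripper is holding the lever open at about 0.73 rad (estimated from the arm's pose); no verdict came back.

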